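# Make up two job kits at the workshop bench

### The job

Make up two job kits. Into the blue tray go the brass coupling and the white reel of thread tape; into the orange tray go the yellow tape measure and the green angle bracket: one thing to a pocket, each standing upright and flat on the pocket floor, in whichever pocket of its tray you like. The brass coupling is in one of the three clear-lidded boxes in the row: open that box only and keep the other two lids shut; its lid may stay open.

Things in the scene. Friction and masses are not known exactly. Their poses are not given: they have to be found in the camera images.
- coupling: Brass pipe coupling standing on the floor of its clear-lidded box, within 2 mm of its middle: hexagonal foot 38 mm across corners, 14 mm high; above it a round neck 27 mm across up to 42 mm; about 0.12 kg. Origin: centre of its underside; z up. Grip it by the neck. A dark steel one of the same shape stands loose on the bench: not wanted.
- reel: White reel of thread tape with a green disc on top, lying flat on the bench: a disc 44 mm across and 24 mm high, about 0.04 kg. Origin: centre of its underside; z up. (A red reel lies nearer the robot: not wanted.)
- tape: Yellow and black tape measure standing on its base: 62 mm long (its x axis), 34 mm thick (its y axis), 60 mm high, about 0.2 kg. Origin: centre of its underside; z up.
- bracket: Green steel angle bracket, 32 mm wide (its y): a foot plate 50 mm long (its x), 6 mm thick, flat on the bench, and an upright plate 10 mm thick at its -x end (centred 20 mm to -x of the origin), 56 mm high; a thin brace joins them. About 0.09 kg. Origin: centre of the foot's underside; z up. Grip it across its width by the upright plate.
- tray_blue: Blue kit tray, fixed: 172 long (its x) x 108 wide (its y) x 18 mm high, walls and floor 4 mm. A cross wall in the middle, as high as the rim, makes two pockets, each 80 mm along x by 100 mm along y, centred at x = +42 and -42 mm, y = 0. Origin: centre of its underside, on the bench; pocket floor 4 mm above it. Fingers have most room when they open along y.
- tray_orange: Orange kit tray, fixed: 172 long (its x) x 108 wide (its y) x 18 mm high, walls and floor 4 mm. A cross wall in the middle, as high as the rim, makes two pockets, each 80 mm along x by 100 mm along y, centred at x = +42 and -42 mm, y = 0. Origin: centre of its underside, on the bench; pocket floor 4 mm above it. Fingers have most room when they open along y.
- box_brass: Grey parts box with the brass coupling in it, fixed, one of three alike in a row along y: 92 x 92 mm, 50 mm high, walls and floor 4 mm, shut by a clear lid. Origin: centre of its underside, 6 mm above the bench; inner floor 4 mm above the origin. Its x axis points away from the robot, to the hinge. Hinge line along y at x = +46 mm, 50.5 mm above the origin.
- lid_brass (a joint): Lid angle of box_brass, rad: 0 shut, 1.57 upright, 2.2 fully open (leans back). Stiff hinge: stays where left, about 1.5 N moves it. Clear plate with white rim, 92 x 92 x 4 mm; a black grip rib stands on its front edge, 10 mm in y, 14 mm in x, 26 mm high, top 80.5 mm above the box's origin, centred at x = -38 mm, y = 0 of the box. Pinch it across y, lead it up and back.
- lid_nuts (a joint): Angle in rad of the clear lid of a neighbouring box with steel nuts in it (same make and row as box_brass, boxes 100 mm apart centre to centre, in any order): 0 shut. Must stay shut.
- lid_plugs (a joint): Angle in rad of the clear lid of a neighbouring box with red wall plugs in it (same make and row as box_brass, boxes 100 mm apart centre to centre, in any order): 0 shut. Must stay shut.
Not all that is in view belongs to the job. What is shaped like the reel but purple is not meant.

How it is judged:
At the end, for the whole second after the job is handed in: Coupling and white reel in the two pockets of the blue tray, tape measure and bracket in those of the orange tray, one to a pocket (centre over 10 mm from the cross wall's middle, within 42 mm of the long axis), within 5 mm of the pocket floor, upright within 0.15 rad, released and at rest (((x of coupling in the frame of tray_blue between 0.01 and 0.074 m and y of coupling in the frame of tray_blue between -0.042 and 0.042 m and z of coupling in the frame of tray_blue between 0 and 0.009 m and x of reel in the frame of tray_blue between -0.074 and -0.01 m and y of reel in the frame of tray_blue between -0.042 and 0.042 m and z of reel in the frame of tray_blue between 0 and 0.009 m) or (x of coupling in the frame of tray_blue between -0.074 and -0.01 m and y of coupling in the frame of tray_blue between -0.042 and 0.042 m and z of coupling in the frame of tray_blue between 0 and 0.009 m and x of reel in the frame of tray_blue between 0.01 and 0.074 m and y of reel in the frame of tray_blue between -0.042 and 0.042 m and z of reel in the frame of tray_blue between 0 and 0.009 m)) and ((x of tape in the frame of tray_orange between 0.01 and 0.074 m and y of tape in the frame of tray_orange between -0.042 and 0.042 m and z of tape in the frame of tray_orange between 0 and 0.009 m and x of bracket in the frame of tray_orange between -0.074 and -0.01 m and y of bracket in the frame of tray_orange between -0.042 and 0.042 m and z of bracket in the frame of tray_orange between 0 and 0.009 m) or (x of tape in the frame of tray_orange between -0.074 and -0.01 m and y of tape in the frame of tray_orange between -0.042 and 0.042 m and z of tape in the frame of tray_orange between 0 and 0.009 m and x of bracket in the frame of tray_orange between 0.01 and 0.074 m and y of bracket in the frame of tray_orange between -0.042 and 0.042 m and z of bracket in the frame of tray_orange between 0 and 0.009 m)) and angle between each of coupling, reel, tape, bracket's own z axis and vertical below 0.15 rad and linear speed of each of coupling, reel, tape, bracket below 0.02 m/s and angular speed of each of coupling, reel, tape, bracket below 0.3 rad/s); the robot touches nothing.
It fails at once if the lid of the box of nuts is opened (more than 0.2 rad) (value of joint lid_nuts above 0.2 rad).
It fails at once if the lid of the box of wall plugs is opened (more than 0.2 rad) (value of joint lid_plugs above 0.2 rad).
It also fails if it takes over 128 s, if anything falls off the work surface, if the arm or the gripper's body presses on something with over 40 N, if the wrist force passes 120 N, or if a joint passes its speed limit or range.

### The arm

A 6-joint arm with a two-finger parallel gripper is mounted at the origin on the work surface. World frame = base frame: x ahead of the robot, y to its left, z up, the work surface at z = 0. Lengths are in m, angles in rad, forces in N, time in s.
With the tool pointing down it reaches from about 0.4 to 0.925 m from the base axis. Payload 3.4 kg.
Tool frame: the origin (TCP) lies on the centre line of the jaws, within the pads' length; the fingertips stand 8 mm ahead of it and the grasp point (between the pads) lies 11 mm behind it; z points along the fingers, y is the line along which they close (so a half turn about z gives the same grasp; the last joint's range is limited). The gripper opens to 85 mm and grips with 20 to 120 N. Pads are 22 mm wide; open, the fingers measure 114 mm over their backs; the gripper's body (76 mm by 85 mm) begins 54 mm behind the grasp point. The pads swing forward as they close: fully open they stand 13 mm farther back than shut.
Start: joints at [-1.323, 0.307, 1.506, -0, 1.328, -0.073], TCP at [0.182, -0.545, 0.239] pointing down, gripper open.
Joint ranges: [-3.12, 3.12], [-1.05, 2.28], [0.14, 2.33], [-1.42, 4.57], [0.1, 2.73], [-2.68, 2.68]. Speed limits (rad/s): [2.57, 2.57, 3.14, 3.14, 3.14, 3.14].

### API

Orientations are given as [roll, pitch, yaw] about the fixed x, y, z axes, in that order (R = Rz(yaw) Ry(pitch) Rx(roll)).
In Python, from bench import bot gives the robot as it stands. The module is installed in compiled form; this text tells all that it offers.
- The arm moves only by the tool arm_command, never from a script. Its argument "moves" is a list of rows, each a list of 5 numbers: the finger opening in cm, from 0 to 8.54, then the shift along the world's x, y, z in cm, then the turn about the world's z in degrees. In form: [[gripper, x, y, z, twist], ...]. A call has 1 to 8 rows; each row is the pose to reach, as a shift and turn from the pose commanded when the call began; what a row does not reach only later rows make up. A row lasts 1/8 s, in which the tool goes at most 62.5 mm and 10.7 degrees, less where a joint would pass 70% of its speed; a pose out of reach is approached as far as the arm can. A call with a gripper value outside its range is refused whole. The fingers move at their own pace and stop on an object; "grip_force" is the grip in N (left out, the last holds). Time passes only in rows, so rows that repeat a pose let the fingers close. It gives the time, the measured TCP pose, the force, the opening and the grip force at its end, in the units of the state.
- bot.state(): the state, without advancing time (a new reading comes with each control period).
- bot.snapshot(name): name is "scene" or "side" or "wrist"; returns (picture, depth): 400x640x3 uint8, blue, green, red; 400x640 float32, m along the optical axis (not along the pixel's ray), 0 where there is no reading.
- bot.camera_params(name): a dict with "intrinsics" (3x3 intrinsics, pixels), "view" (4x4, takes a point from world to camera coordinates). Camera axes: x right, y down, z forward; pixel columns grow to the right and rows downward; lengths in m; the calibration is good to about 2 mm. A picture is of the moment at which its call begins: read the wrist's pose just before it. camera_params takes no time and is no camera call; for the wrist camera it gives the pose at the moment of the call.
- bot.hand_in(): hands the job in; it is judged then, once.
The state is a dict: "t": time; "joint_positions": joint angles; "joint_vel": joint speeds; "joint_efforts": joint torques, N m; "eef_pos": TCP position; "eef_rot": TCP orientation; "ft_force": force on the tool from outside, world axes, zero at the start; "moment": the same for the moment, N m; "opening": finger opening in m; "gripper_force": force on a finger pad.
Only numpy, scipy, OpenCV 4.12 (cv2) and the standard library are available. Lean on these libraries where they do the work, as an engineer would, in place of code of your own. Each camera call takes 0.05 s, during which the arm holds its last target. There are 200 camera calls.

## Working session

There is one attempt and no reset: what is moved stays moved. The work goes in short steps, Python scripts to look and compute and a tool call to move; the robot and the scene stay as the last step left them, time stands still between calls to the robot, and variables do not carry over. Pictures are saved under pics/ and viewed, at most 14 in all, crops included, and the job is handed in when it is done.

Besides the shell and the picture viewer there is one more tool, called after "Request:" as name(argument=value, ...) on one line, values as JSON. arm_command: Moves the arm, as the interface text tells. Its arguments: {"type":"object","properties":{"moves":{"type":"array","items":{"type":"array","items":{"type":"number"}}},"grip_force":{"type":"number"}},"required":["moves"]}

```bash
mkdir -p pics; cat > h.py <<'E'
import numpy as np, cv2
from bench import bot
def cloud(name):
    P=bot.camera_params(name); im,d=bot.snapshot(name)
    K=np.array(P["intrinsics"]);V=np.linalg.inv(np.array(P["view"]))
    v,u=np.mgrid[:400,:640]
    c=np.stack([(u-K[0,2])/K[0,0]*d,(v-K[1,2])/K[1,1]*d,d],-1)
    w=c@V[:3,:3].T+V[:3,3]; w[d==0]=np.nan
    return im,w,K,V
def ray(K,V,u,v,z):
    r=V[:3,:3]@np.array([(u-K[0,2])/K[0,0],(v-K[1,2])/K[1,1],1.]); o=V[:3,3]
    return o+r*(z-o[2])/r[2]
E
python3 - <<'E'
from h import *
for n in("scene","side"):
    im,w,K,V=cloud(n); cv2.imwrite(f"pics/{n}0.png",im); np.savez(f"{n}0.npz",im=im,w=w,K=K,V=V)
    print(n,V[:3,3].round(3),V[:3,2].round(2))
print(bot.state())
E
```

```text
scene [1.134 0.638 0.724] [-0.52 -0.61 -0.6 ]
side [0.136 0.796 0.882] [ 0.38 -0.66 -0.65]
{'t': 0.1, 'joint_positions': array([-1.32247678e+00,  3.07535515e-01,  1.50753585e+00,  1.89522612e-05,
        1.32841592e+00, -7.34964329e-02]), 'joint_vel': array([-0.00064888, -0.00234637, -0.00482298, -0.00166352,  0.00123648,
        0.00188232]), 'joint_efforts': array([ 4.14522410e-04, -4.58527958e+01, -2.52608174e+01, -1.36531899e-04,
        5.54040351e-03, -1.14626985e-05]), 'eef_pos': array([ 0.18170115, -0.54489227,  0.23845437]), 'eef_rot': array([-3.13970449e+00, -1.57463298e-04,  3.21811265e-01]), 'ft_force': array([-1.04236281,  0.00779556, -0.34398034]), 'moment': array([ 0.01713171, -0.00919309, -0.0481899 ]), 'gripper_force': 0.0, 'opening': 0.08526415902977248}
```

View pics/scene0.png

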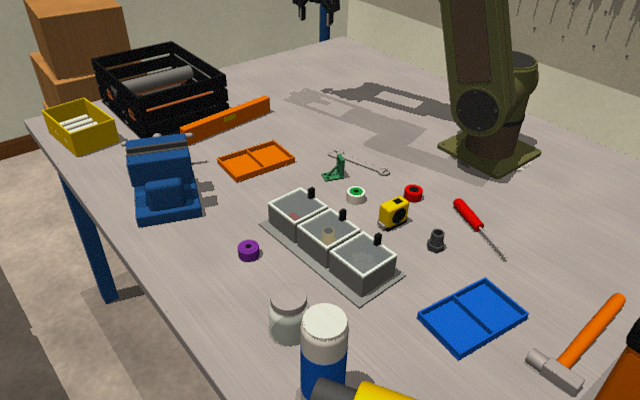

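View pics/side0.png

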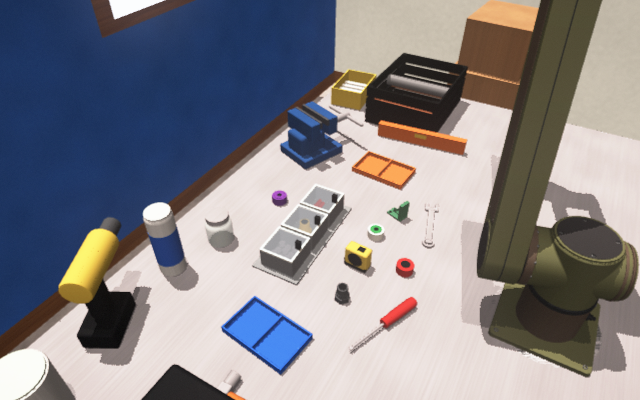

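The scene view shows the boxes with the brass one in the middle (328,237) and its rib at (342,215). The tape is at (394,212), the white reel at (355,195), the bracket at (336,167), the blue tray at (473,316) and the orange tray at (256,160). The side view agrees with this.

```bash
cat > m.py <<'E'
from h import *
def rect(p): return cv2.minAreaRect((p[:,:2]*1000).astype(np.float32))
S={n:np.load(n+"0.npz") for n in("scene","side")}
def get(n,box,f):
    D=S[n]; w=D["w"]; hsv=cv2.cvtColor(D["im"],cv2.COLOR_BGR2HSV)
    m=np.zeros((400,640),bool); x0,y0,x1,y1=box; m[y0:y1,x0:x1]=True
    h,s,v=[hsv[...,i].astype(int) for i in range(3)]
    m&=f(h,s,v)&np.isfinite(w[...,2]); m&=(w[...,2]>-.01)
    nl,L,st,_=cv2.connectedComponentsWithStats(m.astype(np.uint8))
    return w[L==1+np.argmax(st[1:,4])]
blue=lambda h,s,v:(abs(h-110)<15)&(s>120); org=lambda h,s,v:(abs(h-11)<8)&(s>140)
yel=lambda h,s,v:(abs(h-26)<7)&(s>120); grn=lambda h,s,v:(abs(h-72)<20)&(s>80)
blk=lambda h,s,v:(v<50)
J={"blue":(blue,(410,270,535,360),(215,290,320,375)),"orange":(org,(215,138,300,185),(345,148,420,190)),
"tape":(yel,(375,190,415,232),(340,238,376,274)),"bracket":(grn,(315,148,350,184),(384,200,412,223)),
"reelgreen":(grn,(344,184,368,205),(367,222,386,242)),
"ribM":(blk,(334,205,350,224),(310,210,325,228)),"ribA":(blk,(304,184,318,201),(328,190,340,204)),"ribB":(blk,(371,230,385,247),(290,235,305,252))}
for k,(f,a,b) in J.items():
    for n,bx in(("scene",a),("side",b)):
        try:
            p=get(n,bx,f); c,sz,an=rect(p); print(k,n,len(p),"rect",np.round(c,1),np.round(sz,1),round(an,1),"mean",(p.mean(0)*1000).round(1),"z",(np.percentile(p[:,2],[2,98])*1000).round(1))
            if k in("tape","bracket"):
                q=p[p[:,2]>np.percentile(p[:,2],98)-.006]; print("   top",[np.round(x,1) for x in rect(q)], len(q))
                if k=="bracket":
                    q=p[p[:,2]<.012]; print("   foot",[np.round(x,1) for x in rect(q)], len(q))
        except Exception as e: print(k,n,"fail",e)
# white reel whole / top
for n,bx in(("scene",(344,184,368,205)),("side",(365,220,388,242))):
    D=S[n];w=D["w"][bx[1]:bx[3],bx[0]:bx[2]].reshape(-1,3); q=w[w[:,2]>.019]; print("reeltop",n,len(q),[np.round(x,1) for x in rect(q)],np.median(q[:,2]))
# row of lids
D=S["scene"];w=D["w"][175:300,255:405].reshape(-1,3); q=w[(w[:,2]>.05)&(w[:,2]<.066)];print("lids",len(q),[np.round(x,1) for x in rect(q)],np.median(q[:,2]))
E
python3 m.py
python3 - <<'E'
import cv2,numpy as np
a=cv2.imread('pics/scene0.png')[140:270,250:450]; b=cv2.imread('pics/side0.png')[175:315,240:420]
a=cv2.resize(a,None,fx=4,fy=4)[:300*2]; cv2.imwrite('pics/c1.png',a)
E
```

```text
blue scene 4942 rect [524.5 345.8] [108.2 175.1] 82.7 mean [525.1 346.2   8.9] z [ 3.3 20.7]
blue side 3619 rect [526.5 344.5] [109.2 185.9] 82.3 mean [521.2 344.8   7.1] z [ 1.3 19.4]
orange scene 1860 rect [ 544.6 -336.3] [114.3 174.3] 85.7 mean [ 544.6 -336.4    8.8] z [ 1.8 20.2]
orange side 1284 rect [ 540.7 -336.2] [116.2 173.8] 86.3 mean [ 541.1 -338.8    7.7] z [ 0.9 19.6]
tape scene 562 rect [419.7  61.5] [111.8  38.3] 3.0 mean [452.7  67.5  45.6] z [12.4 63.4]
   top [array([443.1,  63.4]), array([32.8, 63. ]), np.float64(86.3)] 223
tape side 336 rect [438.2  63.3] [33.2 61.8] 86.2 mean [435.2  68.2  51. ] z [15.4 62.9]
   top [array([438.1,  63. ]), array([31. , 61.3]), np.float64(88.2)] 194
bracket scene 280 rect [ 427.4 -162.9] [32.4 50.3] 67.3 mean [ 422.5 -156.3   22. ] z [ 2.5 58.4]
   top [array([ 409.5, -155.7]), array([31.6,  9.4]), np.float64(70.1)] 32
   foot [array([ 427.4, -162.9]), array([32.4, 50.3]), np.float64(67.3)] 136
bracket side 39 rect [ 433.6 -162.1] [20.3 40.3] 21.9 mean [ 431.8 -161.2    6.3] z [3.2 9.5]
   top [array([ 433.1, -160.9]), array([20.3
[... 412 characters left out ...]
5] [ 4.8 11.7] 85.1 mean [569.8  40.8  76.7] z [68.3 87.1]
ribA scene 66 rect [577.6 -60.3] [10. 14.] 58.5 mean [577.8 -60.1  76.3] z [64.1 89. ]
ribA side 16 rect [573.6 -59.3] [9.8 3.4] 2.7 mean [572.8 -59.5  75.7] z [67.8 84.2]
ribB scene 74 rect [569.3 138.2] [15.9  8.2] 5.9 mean [571.6 139.4  77.6] z [63.7 89.1]
ribB side 23 rect [565.4 139.7] [9.9 4.6] 0.6 mean [565.6 139.9  76. ] z [65.9 85.4]
reeltop scene 192 [array([446.6, -58.1]), array([45.1, 42.6]), np.float64(46.3)] 0.025653561977177775
reeltop side 161 [array([442.6, -57.4]), array([43.8, 42.1]), np.float64(56.6)] 0.024500096034546837
lids 5008 [array([535.5,  33.5]), array([247.7, 296.9]), np.float64(2.5)] 0.06184763643244012
```

View pics/c1.png

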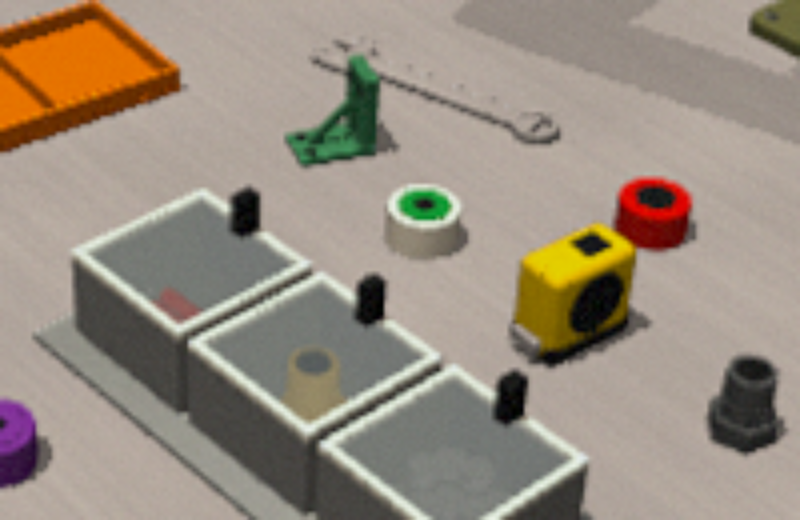

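The crop confirms the coupling in the middle box (crop 315,375), with its rib at crop (370,298). The two depth views differ by about 4 mm in x, so I'll average them and check with the wrist camera from above. I'll start with the bracket.

Request:
arm_command(moves=[[6,22.6,38.9,-3.5,-40.4],[6,22.6,38.9,-3.5,-40.4],[6,22.6,38.9,-3.5,-40.4],[6,22.6,38.9,-3.5,-40.4],[6,22.6,38.9,-3.5,-40.4],[6,22.6,38.9,-3.5,-40.4],[6,22.6,38.9,-3.5,-40.4],[6,22.6,38.9,-3.5,-40.4]], grip_force=40)

```text
t: 1.1
eef_pos: [0.4084, -0.1532, 0.2038]
eef_rot: [-3.141, 0.001, -0.379]
ft_force: [-0.7, -0.7, -0.7]
opening: 0.0603
gripper_force: 0.0
```

```bash
cat >> h.py <<'E'
def near(n,name):
    im,w,K,V=cloud(n); cv2.imwrite(f"pics/{name}.png",im); np.savez(name+".npz",im=im,w=w,K=K,V=V); return im,w,K,V
def rc(p):
    c,s,a=cv2.minAreaRect((p[:,:2]*1000).astype(np.float32)); return np.round(c,1),np.round(s,1),round(a,1)
def blobs(im,w,f,zlo,zhi,minn=150):
    hsv=cv2.cvtColor(im,cv2.COLOR_BGR2HSV).astype(int); h,s,v=[hsv[...,i] for i in range(3)]
    m=f(h,s,v)&(w[...,2]>zlo)&(w[...,2]<zhi)
    n,L,st,_=cv2.connectedComponentsWithStats(m.astype(np.uint8))
    for i in range(1,n):
        if st[i,4]>minn: print(st[i].tolist(),*rc(w[L==i]),"z",round(float(np.median(w[L==i][:,2]))*1000,1))
E
python3 - <<'E'
from h import *
s=bot.state(); print(s["t"],s["eef_pos"].round(4),s["eef_rot"].round(3))
im,w,K,V=near("wrist","w1"); print(V[:3,3].round(3),V[:3,2].round(2))
grn=lambda h,s,v:(abs(h-72)<20)&(s>80)
for a,b in((-.01,.1),(.045,.065),(-.01,.012)): print(a);blobs(im,w,grn,a,b)
E
```

```text
1.1 [ 0.4084 -0.1532  0.2038] [-3.141e+00  1.000e-03 -3.790e-01]
[ 0.486 -0.183  0.338] [-0.3   0.12 -0.95]
-0.01
[219, 170, 25, 25, 399] [444.8 -57.6] [28.  29.1] 61.7 z 24.7
0.045
-0.01
```

View pics/w1.png

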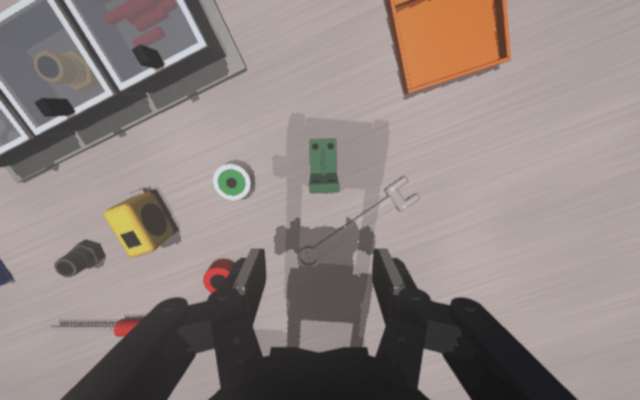

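The wrist view shows the bracket at (323,165), in shadow, the reel at (232,182), the tape at (140,222), the brass box's rib at (55,106) and the plugs box's rib at (148,56). I can measure all of them from this picture.

```bash
python3 - <<'E'
from h import *
D=np.load("w1.npz"); im,w,K,V=[D[k] for k in("im","w","K","V")]
grn=lambda h,s,v:(abs(h-72)<25)&(s>60); yel=lambda h,s,v:(abs(h-26)<8)&(s>110); blk=lambda h,s,v:(v<60)
for a,b in((-.01,.1),(.045,.065),(-.01,.012)): print("grn",a);blobs(im,w,grn,a,b,40)
print("yel top");blobs(im,w,lambda h,s,v:v>=0,.052,.066,400)
print("reel top");blobs(im,w,lambda h,s,v:v>=0,.019,.03,400)
print("ribtop");blobs(im,w,blk,.078,.095,60)
E
```

```text
grn -0.01
[311, 140, 24, 34, 628] [ 430.1 -165.8] [27.8 38.6] 69.3 z 5.9
[218, 170, 27, 25, 454] [444.6 -57.4] [30.2 29.2] 68.0 z 24.7
[311, 184, 27, 8, 185] [ 407.6 -158.2] [27.6  7.8] 70.1 z 55.9
grn 0.045
[311, 184, 27, 8, 185] [ 407.6 -158.2] [27.6  7.8] 70.1 z 55.9
grn -0.01
[311, 140, 24, 33, 558] [ 430.1 -165.8] [27.8 38.6] 69.3 z 5.8
yel top
[0, 0, 119, 157, 11520] [609.1  65.1] [ 93.1 148.7] 2.1 z 60.3
[64, 0, 146, 91, 7815] [605.7 -62. ] [77.6 93.3] 1.9 z 60.4
[103, 202, 54, 55, 1670] [441.1  59.6] [34.3 61.9] 88.1 z 59.4
reel top
[0, 0, 222, 167, 949] [564.7  31.5] [ 49.7 294.7] 11.8 z 24.7
[213, 162, 38, 38, 1090] [445.2 -58. ] [42.9 43. ] 77.5 z 24.3
[203, 265, 27, 28, 490] [337.2  25. ] [26.8 44.3] 37.4 z 24.0
ribtop
[134, 46, 21, 20, 219] [574.1 -64.5] [11.9  9.1] 1.9 z 85.1
[36, 99, 25, 17, 276] [570.9  34.9] [12.6  9.6] 2.0 z 85.1
```

Request:
arm_command(moves=[[6,0,-0.1,-6,1],[6,0,-0.1,-12,1],[6,0,-0.1,-16.8,1],[6,0,-0.1,-16.8,1],[2,0,-0.1,-16.8,1],[2,0,-0.1,-16.8,1],[2,0,-0.1,-16.8,1],[2,0,-0.1,-16.8,1]])

```text
t: 2.15
eef_pos: [0.4093, -0.1583, 0.0381]
eef_rot: [3.141, -0.004, -0.366]
ft_force: [-1.1, 0.4, 8.4]
opening: 0.0314
gripper_force: 40.6
```

Request:
arm_command(moves=[[2,0,0,5,0],[2,0,0,11,0],[2,5,-6,14,8],[2,10,-12,14,16],[2,15.8,-18.1,14,16],[2,15.8,-18.1,14,16],[2,15.8,-18.1,14,16],[2,15.8,-18.1,14,16]])

```text
t: 3.15
eef_pos: [0.5649, -0.3378, 0.1762]
eef_rot: [-3.141, 0.001, -0.087]
ft_force: [-0.6, 1.6, -0.9]
opening: 0.0313
gripper_force: 40.2
```

```bash
python3 - <<'E'
from h import *
s=bot.state(); print(s["t"],s["eef_pos"].round(4),s["eef_rot"].round(3),s["opening"],s["ft_force"].round(1))
im,w,K,V=near("wrist","w2")
org=lambda h,s,v:(abs(h-11)<8)&(s>120)
print("all");blobs(im,w,org,-.01,.03,400);print("rim");blobs(im,w,org,.014,.025,100)
E
```

```text
3.15 [ 0.5649 -0.3378  0.1762] [-3.141e+00  1.000e-03 -8.700e-02] 0.03125945745285785 [-0.6  1.6 -0.9]
all
[491, 87, 21, 247, 3133] [ 500.8 -537.1] [295.9   3.3] 5.6 z 18.5
[267, 125, 105, 128, 8118] [ 554.3 -337.7] [107.1 149.4] 85.8 z 4.1
rim
[495, 93, 12, 238, 1389] [ 498.4 -537.5] [291.1   3. ] 5.9 z 19.8
[267, 125, 105, 128, 1422] [ 555.7 -337.8] [107.1 146.6] 85.8 z 17.5
```

View pics/w2.png

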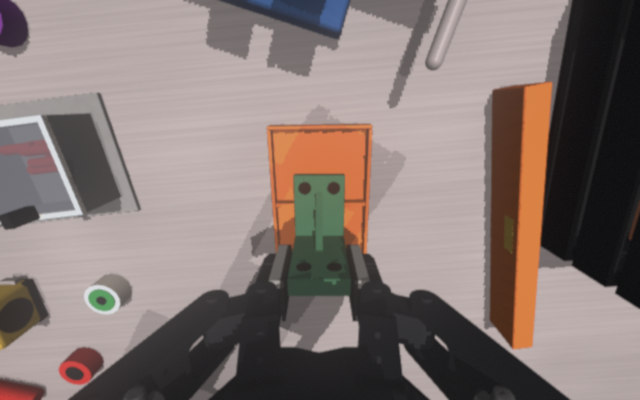

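Request:
arm_command(moves=[[2,0,0,-6,1],[2,0,0,-11,1],[2,0,0,-12.7,1],[2,0,0,-13.4,1],[2,0,0,-13.4,1],[5,0,0,-13.4,1],[5,0,0,-13.4,1],[5,0,0,-13.4,1]])

```text
t: 4.2
eef_pos: [0.5663, -0.3388, 0.0432]
eef_rot: [3.141, -0.001, -0.069]
ft_force: [0.2, -0.1, 0.0]
opening: 0.0498
gripper_force: 0.0
```

Request:
arm_command(moves=[[5,0,0,6,0],[5,0,0,12,0],[5,-2,6,14,2],[5.5,-4,12,14,2],[5.5,-6,18,14,2],[5.5,-8,24,14,2],[5.5,-10,30,14,2],[5.5,-12,36,14,2]])

```text
t: 5.2
eef_pos: [0.4476, 0.0161, 0.1828]
eef_rot: [-3.141, -0.001, -0.035]
ft_force: [1.2, -0.3, 0.3]
opening: 0.0551
gripper_force: 0.0
```

Request:
arm_command(moves=[[5.5,-0.5,4,0,0],[5.5,-0.5,4,0,0],[5.5,-0.5,4,0,0]])

```text
t: 5.58
eef_pos: [0.4435, 0.0542, 0.1826]
eef_rot: [3.141, -0.001, -0.033]
ft_force: [0.3, -0.1, -0.3]
opening: 0.0546
gripper_force: 0.0
```

```bash
python3 - <<'E'
from h import *
s=bot.state(); print(s["t"],s["eef_pos"].round(4),s["eef_rot"].round(3),s["opening"],s["ft_force"].round(1))
im,w,K,V=near("wrist","w3")
print("tape top");blobs(im,w,lambda h,s,v:v>=0,.052,.066,400)
print("reel top");blobs(im,w,lambda h,s,v:v>=0,.019,.03,300)
print("ribtop");blobs(im,w,lambda h,s,v:(v<60),.078,.095,60)
im,w,K,V=near("scene","s3")
E
```

```text
5.575 [0.4435 0.0542 0.1826] [ 3.141e+00 -1.000e-03 -3.300e-02] 0.05460328361446189 [ 0.3 -0.1 -0.3]
tape top
[146, 0, 127, 72, 7377] [585.  137.5] [49.6 93. ] 1.6 z 60.5
[275, 0, 118, 63, 6380] [585.5  37.3] [43.2 92.4] 1.9 z 60.5
[399, 0, 123, 54, 5306] [586.6 -62.5] [38.8 93.1] 1.7 z 60.5
[295, 166, 36, 61, 2041] [441.7  60.9] [35.  60.9] 86.3 z 59.5
reel top
[401, 161, 42, 40, 1275] [445.3 -57.3] [43.3 42.9] 32.8 z 24.3
[332, 257, 35, 33, 912] [330.7  21.5] [41.7 43.4] 89.4 z 24.0
ribtop
[463, 20, 19, 23, 263] [574.5 -62.2] [ 9.4 12.5] 90.0 z 85.6
[206, 43, 9, 19, 80] [566.8 132. ] [ 3.9 12. ] 72.9 z 82.6
```

View pics/s3.png

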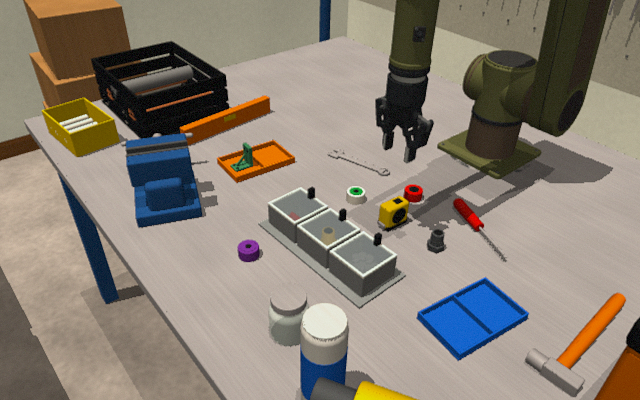

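The bracket stands in the far orange pocket at (246,157), and the gripper is above the tape.

Request:
arm_command(moves=[[5.5,0.1,0,-6,-1],[5.5,0.1,0,-12,-1],[5.5,0.1,0,-14.8,-1],[5.5,0.1,0,-14.8,-1],[2,0.1,0,-14.8,-1],[2,0.1,0,-14.8,-1],[2,0.1,0,-14.8,-1],[2,0.1,0,-14.8,-1]], grip_force=50)

```text
t: 6.68
eef_pos: [0.4452, 0.0544, 0.0354]
eef_rot: [3.141, -0.003, -0.051]
ft_force: [-0.2, -1.0, 7.2]
opening: 0.0336
gripper_force: 51.0
```

Request:
arm_command(moves=[[2,0,0,5,0],[2,0,0,11,0],[2,1,-6,12,0],[2,2,-12,12,-1],[2,3,-18,12,-1],[2,4,-24,12,-1],[2,5,-30,12,-1],[2,5.9,-35,12,-1]])

```text
t: 7.68
eef_pos: [0.503, -0.2977, 0.1543]
eef_rot: [3.142, -0.0, -0.07]
ft_force: [1.4, -0.2, -2.1]
opening: 0.0334
gripper_force: 50.9
```

Request:
arm_command(moves=[[2,0,-3.8,0,0],[2,0,-3.8,0,0],[2,0,-3.8,0,0],[2,0,-3.8,0,0]])

```text
t: 8.18
eef_pos: [0.5028, -0.3319, 0.1542]
eef_rot: [-3.141, 0.001, -0.068]
ft_force: [-0.2, -0.4, -2.3]
opening: 0.0334
gripper_force: 50.9
```

Request:
arm_command(moves=[[2,0.1,-0.2,-5,0],[2,0.1,-0.2,-9,0],[2,0.1,-0.2,-10.8,0],[2,0.1,-0.2,-11.4,0],[2,0.1,-0.2,-11.4,0],[5,0.1,-0.2,-11.4,0],[5,0.1,-0.2,-11.4,0],[5,0.1,-0.2,-11.4,0]])

```text
t: 9.18
eef_pos: [0.5046, -0.3358, 0.0409]
eef_rot: [3.141, -0.001, -0.069]
ft_force: [0.1, -0.1, 1.0]
opening: 0.0499
gripper_force: 0.0
```

Request:
arm_command(moves=[[5,0,0,5,0],[5,0,0,11,0],[6,-1,6,13,0],[6.5,-2,12,13,0],[6.5,-4,18,13,0],[6.5,-5.7,24,13,0],[6.5,-5.7,27.6,13,0],[6.5,-5.7,27.6,13,0]])

```text
t: 10.18
eef_pos: [0.4465, -0.0573, 0.1707]
eef_rot: [-3.141, -0.0, -0.065]
ft_force: [0.4, -0.3, 0.1]
opening: 0.065
gripper_force: 0.0
```

```bash
python3 - <<'E'
from h import *
s=bot.state(); print(s["t"],s["eef_pos"].round(4),s["eef_rot"].round(3),s["opening"],s["ft_force"].round(1))
im,w,K,V=near("wrist","w4")
print("reel top");blobs(im,w,lambda h,s,v:v>=0,.019,.03,300)
im,w,K,V=near("scene","s4"); cv2.imwrite("pics/s4c.png",cv2.resize(im[120:260,200:400],None,fx=3,fy=3))
E
```

```text
10.175 [ 0.4465 -0.0573  0.1707] [-3.141 -0.    -0.065] 0.06503573889211214 [ 0.4 -0.3  0.1]
reel top
[159, 0, 102, 79, 333] [571.2  25. ] [ 46.7 106.2] 32.3 z 24.7
[572, 77, 49, 73, 768] [ 507.9 -321.9] [23.2 69.8] 68.2 z 24.0
[299, 169, 42, 41, 1304] [445.6 -57.5] [42.5 42.8] 32.2 z 24.3
[255, 269, 24, 33, 527] [327.8  11.8] [24.9 43.8] 73.6 z 24.0
[117, 300, 31, 18, 320] [305.3 184.6] [32.6 20.1] 68.5 z 23.3
```

View pics/s4c.png

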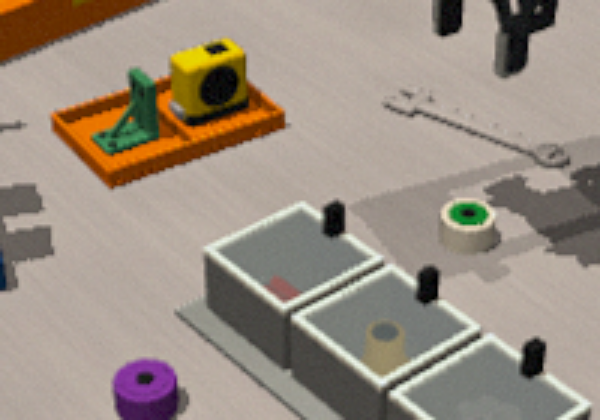

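Both orange-tray items stand properly, with the bracket at crop (130,120) and the tape at crop (210,85). Next is the reel.

Request:
arm_command(moves=[[6.5,0,0,-6,0],[6.5,0,0,-12,0],[6.5,0,0,-15,0],[6.5,0,0,-16,0],[3,0,0,-16,0],[3,0,0,-16,0],[3,0,0,-16,0],[3,0,0,-16,0]], grip_force=30)

```text
t: 11.28
eef_pos: [0.4478, -0.0596, 0.0112]
eef_rot: [3.141, -0.002, -0.069]
ft_force: [-0.6, -0.8, -1.0]
opening: 0.0432
gripper_force: 30.5
```

Request:
arm_command(moves=[[3,0,0,6,0],[3,0,4,12,0],[3,0,10,15,-3],[3,1,16,15,-3],[3,2,22,15,-3],[3,3,28,15,-3],[3,3.8,34,15,-3],[3,3.8,40,15,-3]])

```text
t: 12.28
eef_pos: [0.4854, 0.3408, 0.1608]
eef_rot: [-3.141, -0.001, -0.121]
ft_force: [0.9, -0.0, 0.5]
opening: 0.0428
gripper_force: 30.9
```

Request:
arm_command(moves=[[3,0,1,0,0],[3,0,1,0,0],[3,0,1,0,0]])

```text
t: 12.65
eef_pos: [0.4846, 0.3469, 0.1602]
eef_rot: [3.14, 0.001, -0.122]
ft_force: [0.2, -0.1, 0.4]
opening: 0.0431
gripper_force: 30.9
```

```bash
python3 - <<'E'
from h import *
s=bot.state(); print(s["t"],s["eef_pos"].round(4),s["eef_rot"].round(3),s["opening"],s["ft_force"].round(1))
im,w,K,V=near("wrist","w5")
blue=lambda h,s,v:(abs(h-110)<15)&(s>100)
print("all");blobs(im,w,blue,-.01,.03,400)
E
```

```text
12.65 [0.4846 0.3469 0.1602] [ 3.14e+00  1.00e-03 -1.22e-01] 0.04307783840932223 [ 0.2 -0.1  0.4]
all
[257, 58, 119, 175, 18460] [518.3 345.9] [106.8 179.5] 82.6 z 4.1
```

View pics/w5.png

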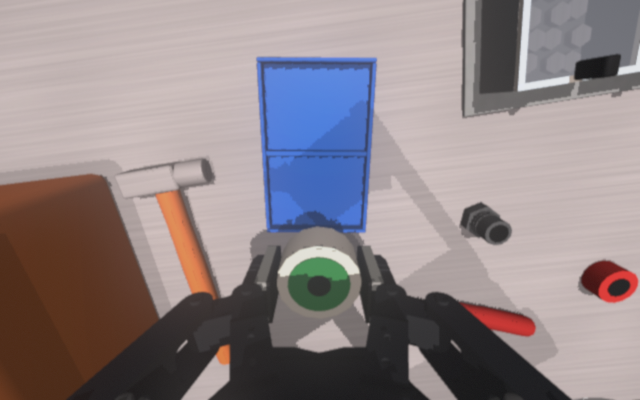

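The reel is held level at (318,285), and the blue tray lies straight ahead with its cross wall at row 153.

Request:
arm_command(moves=[[3,-0.2,0.2,-6,0],[3,-0.2,0.2,-11,0],[3,-0.2,0.2,-13.6,0],[3,-0.2,0.2,-14.4,0],[3,-0.2,0.2,-14.4,0],[5.3,-0.2,0.2,-14.4,0],[5.3,-0.2,0.2,-14.4,0],[5.3,-0.2,0.2,-14.4,0]])

```text
t: 13.7
eef_pos: [0.4836, 0.3509, 0.0171]
eef_rot: [-3.141, -0.001, -0.121]
ft_force: [0.5, -0.4, 0.1]
opening: 0.0531
gripper_force: 0.0
```

Request:
arm_command(moves=[[5.3,0,0,6,0],[5.3,0,0,12,0],[4,1,-5,17,9],[4,2,-11,17,9],[4,3.8,-17,17,9],[4,3.8,-23,17,9],[4,3.8,-29,17,9],[4,3.8,-31.2,17,9]])

```text
t: 14.7
eef_pos: [0.5208, 0.0354, 0.1867]
eef_rot: [3.141, -0.0, 0.032]
ft_force: [0.1, 0.5, 0.1]
opening: 0.0401
gripper_force: 0.0
```

Request:
arm_command(moves=[[4,0,0,0,0],[4,0,0,0,0]])

```text
t: 14.95
eef_pos: [0.5211, 0.0392, 0.1865]
eef_rot: [-3.141, -0.0, 0.036]
ft_force: [0.5, -0.2, 0.6]
opening: 0.04
gripper_force: 0.0
```

```bash
python3 - <<'E'
from h import *
s=bot.state(); print(s["t"],s["eef_pos"].round(4),s["eef_rot"].round(3),s["opening"],s["ft_force"].round(1))
im,w,K,V=near("wrist","w6")
print("lids");blobs(im,w,lambda h,s,v:v>=0,.057,.064,400)
print("ribtop");blobs(im,w,lambda h,s,v:(v<60),.078,.095,60)
print("reel")
im,w,K,V=near("scene","s6");blobs(im,w,lambda h,s,v:(abs(h-72)<20)&(s>80),.0,.04,20)
E
```

```text
14.95 [0.5211 0.0392 0.1865] [-3.141 -0.     0.036] 0.04001919424626561 [ 0.5 -0.2  0.6]
lids
[148, 39, 119, 113, 11651] [606.6 138.4] [92.2 93.4] 2.2 z 60.5
[269, 39, 113, 113, 11698] [610.2  38.2] [92.2 92.4] 2.0 z 60.5
[382, 39, 121, 113, 11625] [613.8 -62. ] [92.1 93.1] 2.1 z 60.5
ribtop
[434, 138, 11, 16, 88] [576.1 -58.8] [ 3.7 12.4] 81.4 z 84.0
reel
[231, 151, 22, 20, 207] [ 586.5 -337.8] [33.1 51.7] 84.4 z 12.9
[483, 293, 18, 13, 156] [481.3 352.2] [30.3 30.9] 33.4 z 30.8
```

View pics/w6.png

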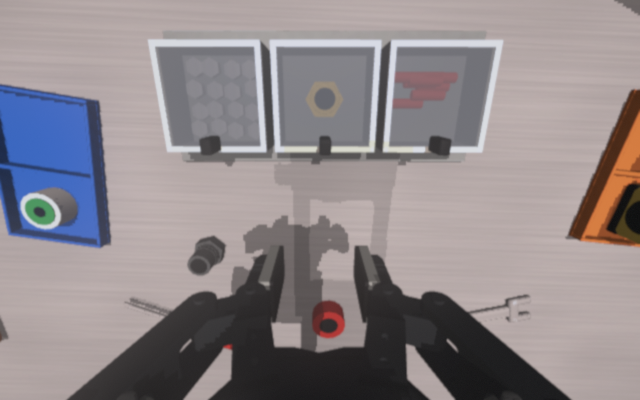

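The wrist view shows the three lids shut, the brass coupling in the middle box at (324,98) and its rib at (324,146), and the reel in the blue pocket. I'll go for the rib now.

Request:
arm_command(moves=[[4,5.1,-0.2,0,0],[4,5.1,-0.2,-5,0],[4,5.1,-0.2,-9,0],[4,5.1,-0.2,-10.8,0],[0.5,5.1,-0.2,-10.8,0],[0.5,5.1,-0.2,-10.8,0],[0.5,5.1,-0.2,-10.8,0],[0.5,5.1,-0.2,-10.8,0]], grip_force=25)

```text
t: 16.05
eef_pos: [0.5724, 0.0361, 0.0791]
eef_rot: [3.141, -0.001, 0.036]
ft_force: [-1.1, -5.1, -0.6]
opening: 0.0091
gripper_force: 28.3
```

Request:
arm_command(moves=[[0.5,0.3,0,1.1,0],[0.5,0.9,0,2.1,0],[0.5,1.5,0.1,3.1,0],[0.5,2.3,0.1,3.9,0],[0.5,3.1,0.1,4.6,0],[0.5,4.1,0.1,5.3,0],[0.5,4.1,0.1,5.3,0]])

```text
t: 16.92
eef_pos: [0.6144, 0.0375, 0.1323]
eef_rot: [3.141, -0.002, 0.036]
ft_force: [-0.1, -4.2, -0.7]
opening: 0.0092
gripper_force: 26.1
```

Request:
arm_command(moves=[[0.5,1.0,0,0.5,0],[0.5,2.1,0.1,0.9,0],[0.5,3.2,0.1,1.1,0],[0.5,4.35,0.2,1.15,0],[0.5,5.5,0.2,1.05,0],[0.5,6.6,0.2,0.85,0],[0.5,7.3,0.3,0.6,0],[0.5,7.3,0.3,0.6,0]])

```text
t: 17.92
eef_pos: [0.689, 0.0401, 0.1385]
eef_rot: [3.141, -0.005, 0.036]
ft_force: [1.2, -5.6, 4.1]
opening: 0.0095
gripper_force: 24.4
```

Request:
arm_command(moves=[[3,0,0,0,0],[3,0,0,0,0],[3,0,0,5,0],[3,0,0,9,0],[0,-6,0,9,0],[0,-9,0,9,0],[0,-9,0,3,0],[0,-9,0,-1,0]])

```text
t: 18.92
eef_pos: [0.5951, 0.0415, 0.1262]
eef_rot: [-3.14, -0.0, 0.036]
ft_force: [0.4, -0.8, -0.8]
opening: -0.0001
gripper_force: 0.0
```

Request:
arm_command(moves=[[0,3,0,0,0],[0,5,0,0,0],[0,6.5,0,0,0],[0,8,0,0,0],[0,9,0,0,0],[0,9,0,0,0]])

```text
t: 19.68
eef_pos: [0.6872, 0.0406, 0.1275]
eef_rot: [-3.142, -0.001, 0.036]
ft_force: [-0.6, -0.3, -0.3]
opening: 0.0001
gripper_force: 0.0
```

Request:
arm_command(moves=[[0,-2,0,0,0],[0,-6,0,3,0],[3.8,-12,0,7,0],[3.8,-13,0,7,0],[3.8,-13,0,7,0]])

```text
t: 20.3
eef_pos: [0.5555, 0.0406, 0.1982]
eef_rot: [3.142, -0.002, 0.036]
ft_force: [-0.6, 0.6, -0.9]
opening: 0.0378
gripper_force: 0.0
```

```bash
python3 - <<'E'
from h import *
s=bot.state(); print(s["t"],s["eef_pos"].round(4),s["eef_rot"].round(3),s["opening"],s["ft_force"].round(1))
im,w,K,V=near("wrist","w7")
print("cpl top");blobs(im,w,lambda h,s,v:v>=0,.046,.056,200)
print("brass");blobs(im,w,lambda h,s,v:(abs(h-20)<10)&(s>70),.015,.06,100)
print("lids");blobs(im,w,lambda h,s,v:v>=0,.057,.064,400)
E
```

```text
20.3 [0.5555 0.0406 0.1982] [ 3.142e+00 -2.000e-03  3.600e-02] 0.03780427583361426 [-0.6  0.6 -0.9]
cpl top
[275, 85, 100, 98, 1088] [610.4  38.1] [92.3 92.3] 2.1 z 55.1
[375, 86, 9, 97, 204] [612.  -15.8] [91.5  0.7] 2.0 z 51.0
[311, 122, 27, 28, 582] [610.6  38.1] [26.2 25.7] 2.0 z 52.2
[620, 228, 20, 44, 363] [ 496.9 -316. ] [ 6.2 49.9] 89.3 z 50.4
brass
[306, 117, 35, 33, 579] [610.6  38.4] [32.7 36.4] 60.9 z 51.1
[564, 124, 76, 139, 743] [ 545.4 -312.3] [ 63.6 169.6] 85.8 z 17.3
[596, 209, 44, 65, 1045] [ 495.  -327.2] [78.4 32.8] 7.0 z 31.0
lids
[273, 78, 104, 11, 639] [658.6  39.8] [ 7.6 91.8] 0.9 z 60.6
[163, 85, 108, 99, 9301] [606.8 138.4] [91.6 93.2] 1.9 z 60.5
[377, 86, 110, 99, 9327] [613.2 -62.1] [91.9 93.2] 2.0 z 60.5
```

View pics/w7.png

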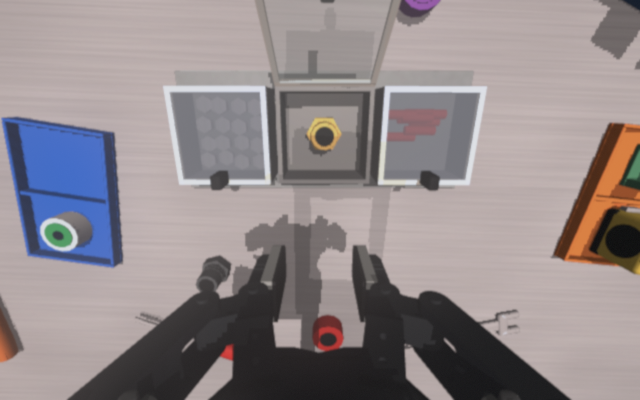

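The lid leans well back (top of the image), and the brass coupling at (324,134) measures (0.6105, 0.038) with its top at z = 0.052, as expected.

Request:
arm_command(moves=[[3.8,5.5,-0.2,0,0],[3.8,5.5,-0.2,-5,0],[3.8,5.5,-0.2,-10,0],[3.8,5.5,-0.2,-14,0],[3.8,5.5,-0.2,-16.2,0],[3.8,5.5,-0.2,-16.2,0]], grip_force=40)

```text
t: 21.1
eef_pos: [0.6115, 0.0383, 0.0318]
eef_rot: [3.142, 0.004, 0.035]
ft_force: [-0.7, 0.7, -0.7]
opening: 0.0377
gripper_force: 0.0
```

Request:
arm_command(moves=[[1.5,0,0,0,0],[1.5,0,0,0,0],[1.5,0,0,0,0],[1.5,0,0,0,0]])

```text
t: 21.6
eef_pos: [0.6113, 0.0386, 0.0356]
eef_rot: [3.142, -0.001, 0.036]
ft_force: [-1.1, 0.8, -0.3]
opening: 0.0258
gripper_force: 39.3
```

Request:
arm_command(moves=[[1.5,0,0,5,0],[1.5,0,0,10,0],[1.5,0,1,14,0],[1.5,-1,6,14,-9],[1.5,-2,12,14,-9],[1.5,-3,18,14,-9],[1.5,-4,24,14,-9],[1.5,-4.6,30,14,-9]])

```text
t: 22.6
eef_pos: [0.5643, 0.3403, 0.1757]
eef_rot: [-3.141, -0.0, -0.121]
ft_force: [0.5, 0.2, -0.6]
opening: 0.0262
gripper_force: 39.7
```

Request:
arm_command(moves=[[1.5,0,0.2,0,0],[1.5,0,0.2,0,0],[1.5,0,0.2,0,0]])

```text
t: 22.98
eef_pos: [0.5652, 0.339, 0.1753]
eef_rot: [3.141, 0.0, -0.123]
ft_force: [0.1, 0.0, -1.8]
opening: 0.0256
gripper_force: 39.9
```

```bash
python3 - <<'E'
from h import *
s=bot.state(); print(s["t"],s["eef_pos"].round(4),s["eef_rot"].round(3),s["opening"],s["ft_force"].round(1))
im,w,K,V=near("wrist","w8")
blobs(im,w,lambda h,s,v:(abs(h-110)<15)&(s>100),-.01,.03,400)
E
```

```text
22.975 [0.5652 0.339  0.1753] [ 3.141  0.    -0.123] 0.025569478048740373 [ 0.1  0.  -1.8]
[268, 146, 102, 107, 8563] [543.  342.8] [106.8 131.8] 82.7 z 4.1
```

View pics/w8.png

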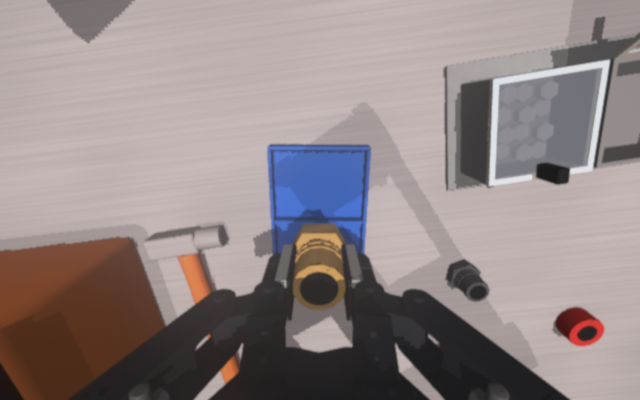

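The coupling is held upright at (320,270), over the far blue pocket.

Request:
arm_command(moves=[[1.5,0,0.1,-6,0],[1.5,0,0.1,-11,0],[1.5,0,0.1,-13.7,0],[1.5,0,0.1,-14.5,0],[1.5,0,0.1,-14.5,0],[4.5,0,0.1,-14.5,0],[4.5,0,0.1,-14.5,0],[4.5,0,0.1,-14.5,0]])

```text
t: 24.02
eef_pos: [0.5658, 0.342, 0.0315]
eef_rot: [-3.14, -0.002, -0.121]
ft_force: [0.5, -0.3, 0.1]
opening: 0.0452
gripper_force: 0.0
```

Request:
arm_command(moves=[[4.5,0,0,5,0],[4.5,0,0,10,0],[4.5,0,0,16,0],[4.5,-5,-4,20,0],[4.5,-10,-8,20,0],[4.5,-12,-12,20,0],[4.5,-12,-12,20,0],[4.5,-12,-12,20,0]])

```text
t: 25.02
eef_pos: [0.4458, 0.2219, 0.2312]
eef_rot: [-3.14, -0.002, -0.122]
ft_force: [1.1, 0.7, 1.5]
opening: 0.0453
gripper_force: 0.0
```

```bash
python3 - <<'E'
from h import *
s=bot.state(); print(s["t"],s["eef_pos"].round(4),s["ft_force"].round(1))
im,w,K,V=near("scene","s9")
print("brass top");blobs(im,w,lambda h,s,v:(abs(h-22)<12)&(s>70),.035,.07,10)
print("green");blobs(im,w,lambda h,s,v:(abs(h-72)<20)&(s>80),0,.07,20)
E
```

```text
25.025 [0.4458 0.2219 0.2312] [1.1 0.7 1.5]
brass top
[24, 0, 98, 22, 1434] [  504.4 -1865.2] [352.7 343.1] 84.2 z 48.5
[97, 82, 3, 9, 11] [ 730.1 -922.1] [20.7  4.3] 77.8 z 50.6
[167, 83, 9, 4, 15] [ 545.  -816.3] [26.  15.4] 11.3 z 50.8
[146, 86, 18, 6, 26] [ 597.8 -816.1] [59.6 14.9] 0.6 z 50.8
[107, 91, 8, 10, 22] [ 729.3 -823.5] [ 5.1 54.9] 1.8 z 58.6
[179, 95, 91, 38, 836] [ 501.9 -559.8] [303.4  56.3] 5.5 z 48.8
[42, 98, 75, 48, 1503] [ 851.  -739.9] [122.7 194. ] 5.3 z 53.5
[128, 110, 8, 11, 22] [ 729.7 -666.1] [ 2.8 47. ] 2.1 z 58.7
[256, 132, 26, 22, 313] [ 503.1 -333.4] [38.7 63.4] 86.0 z 60.3
[509, 137, 9, 15, 33] [-7.7 63.5] [39.8  4.8] 6.7 z 44.8
[468, 138, 7, 8, 30] [ 63.1 -19.1] [31.   7.4] 76.3 z 43.3
[451, 306, 17, 17, 157] [565.9 342.8] [26.1 28.7] 86.5 z 46.6
[596, 383, 27, 17, 210] [529.  584.9] [31.2  8.7] 74.3 z 59.3
green
[231, 143, 22, 28, 275] [ 587.3 -335.9] [49.  34.2] 2.0 z 19.2
[483, 293, 18, 13, 158] [481.4 351.5] [30.4 28.9] 5.3 z 30.7
```

View pics/s9.png

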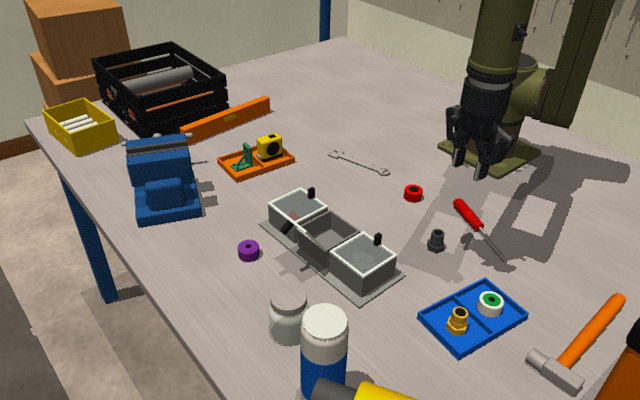

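All four pieces stand upright in their pockets: brass (458,320), reel (490,303), bracket (246,155) and tape (269,147). The gripper is clear and the other two lids are shut, so I'm handing in.

```bash
python3 -c "
from bench import bot
print(bot.hand_in())"
```

```text
the job is handed in; nothing more can be done
None
```

I handed the job in at about 25 s: the brass coupling and white reel are in the blue tray, the tape measure and bracket in the orange tray, and only the brass box was opened; the hand-in gave no verdict.

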